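# Open the push-and-turn bottle of weld pickling gel

## Robot

A 6-joint arm with a two-finger parallel gripper is mounted at the origin on the work surface. World frame = base frame: x ahead of the robot, y to its left, z up, the work surface at z = 0. Lengths are in m, angles in rad, forces in N, time in s.
With the tool pointing down it reaches from about 0.35 to 0.725 m from the base axis. Payload 6 kg.
Tool frame: the origin (TCP) lies midway between the tips of the shut fingers; the grasp point (between the pads) lies 19 mm behind it; x points along the fingers, y is the direction in which the jaws open and shut, and the axes are right-handed (so a half turn about x gives the same grasp; the last joint's range is limited). The gripper opens to 85 mm and grips with 20 to 120 N. Pads are 22 mm wide; open, the fingers measure 114 mm over their backs; the gripper's body (76 mm by 85 mm) begins 54 mm behind the grasp point. The pads swing forward as they close: fully open they stand 13 mm farther back than shut.
Start: joints at [-0.942, 0.04, 0.085, 0, -1.615, -0.334], TCP at [0.174, -0.574, 0.231] pointing down, gripper open.
Joint ranges: [-2.56, 2.56], [-1.29, 2.01], [-1.08, 1.49], [-3.29, 1.98], [-2.81, -0.18], [-2.99, 2.99]. Speed limits (rad/s): [2.57, 2.57, 3.01, 3.14, 3.14, 3.14].

## Interface

Orientations are given as [roll, pitch, yaw] about the fixed x, y, z axes, in that order (R = Rz(yaw) Ry(pitch) Rx(roll)).
In Python, from rig import get_obs, vision, workorder gives the robot as it stands. The module is installed in compiled form; this text tells all that it offers.
- The arm moves only by the tool carry_out, never from a script. Its arguments are lists of equal length, an entry for each row: "linear": the shift along the tool's x, y, z in m, a list of three; "twist": the turn, a rotation vector about the tool's x, y, z in rad, a list of three. A call has 1 to 20 rows; each row is the pose to reach, as a shift and turn from the pose commanded when the call began, along the tool's axes at that moment; what a row does not reach only later rows make up. A row lasts 1/8 s, in which the tool goes at most 62.5 mm and 10.7 degrees, less where a joint would pass 70% of its speed; a pose out of reach is approached as far as the arm can. A call with a gripper value outside its range is refused whole. "hand" is the opening in per cent of the stroke, from 0 (shut) to 100 (fully open), set as the call begins (left out, the last holds). The fingers move at their own pace and stop on an object; the grip force is fixed at half the most. Time passes only in rows, so rows that repeat a pose let the fingers close. It gives the time, the measured TCP pose, the force and the opening at its end, in the units of the state.
- get_obs(): the state, without advancing time (a new reading comes with each control period).
- vision.camera(name): name is "side" or "top" or "wrist"; returns a dict with "img" (400x640x3 uint8, red, green, blue), "intrinsics" (3x3 intrinsics, pixels), "rvec" (rotation vector, rad) and "tvec" (3), from world to camera coordinates, as OpenCV has them. Camera axes: x right, y down, z forward; pixel columns grow to the right and rows downward; lengths in m; the calibration is good to about 2 mm. A picture is of the moment at which its call begins. There is no depth.
- workorder.finish_job(): hands the job in, once; it reports no verdict.
The state is a dict: "clock": time; "joints": joint angles; "qd": joint speeds; "joint_torque": joint torques, N m; "eef_pos": TCP position; "tool_rot": TCP orientation; "ft_force": force on the tool from outside, world axes, zero at the start; "torque": the same for the moment, N m; "grip_width": opening from 0.0 (shut) to 1.0 (fully open).
Only numpy, scipy, OpenCV 4.12 (cv2) and the standard library are available. Lean on these libraries where they do the work, as an engineer would, in place of code of your own. Each camera call takes 0.05 s, during which the arm holds its last target. There are 200 camera calls.

## Task

Turn the knob of the hold-down clamp about a quarter turn counter-clockwise so that its arm swings right off the bottle's cap. Then grip the push-and-turn cap, press it firmly down, and keeping it down twist it counter-clockwise about a sixth of a turn to free it, and lift it about 10 cm straight up. Finish still holding the cap upright and still in the gripper above the open bottle, do not put it down, and leave everything else on the bench and caddy undisturbed.

Things in the scene. Friction and masses are not known exactly. Their poses are not given: they have to be found in the camera images.
- holddown (a joint): hinge of the hold-down clamp, rad: 0 = its steel arm lies across the middle of the cap (up to 0.25 still covers it), grows as the knob is turned counter-clockwise seen from above, mechanical stop at 1.65; it stays where it is left (stiff to about 0.06 N m)
- clamp_knob (a point): Centre of the clamp's black bar knob, 16 mm thick (point x), 46 long (point y), 27 tall; on the pivot axis, z up, turns with the knob. Directly under the bar is the flat steel arm (16 mm wide, 5 thick) that reaches 146 mm from the pivot along point -y, over the cap. The pivot's post is 20 mm across, 130 mm from the bottle axis.
- cap_grip (a point): Black ribbed push-and-turn cap, 54 mm across, 37 tall, upper 20 mm solid for the grip; point on its axis 10 mm below its top, z up, x turns with it. Starts locked, sprung fully up, with 8 mm of downward travel. Pressed down 6 to 7 mm (5 at least) it turns counter-clockwise seen from above: free to lift from 40 to 80 degrees, aim for 60; stops at 83; clockwise is blocked.
- neck (a point): Centre of the bottle's neck rim (32 mm across, three side lugs), fixed, z up; with the cap locked, point cap_grip is 18 mm straight above it and their x axes agree. White square bottle 84 x 84 mm, its shoulder tapering out from 17 to 43 mm below the rim; bolted to the caddy, it cannot move.
- caddy: fixed grey steel caddy plate, 250 (x) x 260 (y) x 8 mm, origin at the centre of its underside on the bench, z up: bottle axis at y = -65 mm, x = 0 (rim 155 mm above the bench), clamp post at y = +65 mm, x = 0 (knob top 219 mm above the bench).
- jar_mid (a point): bystander, leave alone: small closed jar, 34 mm across, 50 mm tall, standing loose on the caddy plate (point at its centre)
- coupon_mid (a point): bystander, leave alone: short rusty pipe piece, 38 mm across, 32 mm tall, standing loose on the caddy plate (point at its centre)
- hammer_grip (a point): bystander, leave alone: hammer lying on the bench (point on its handle)
- brush_grip (a point): bystander, leave alone: brush lying on the bench (point on its handle)
- can_mid (a point): bystander, leave alone: bare aluminium can, 56 mm across, 150 mm tall, on the bench (point at its centre)
- rods_mid (a point): bystander, leave alone: cardboard electrode box 70 x 150 x 40 mm on the bench (point at its centre)
- cap: The same cap as a whole: origin at the centre of its lower edge, 27 mm below point cap_grip, z up. Weighs 30 to 65 g. The spring under it pushes it up with about 5 N as it starts and 11 N at full travel.

How it is judged:
By the outcome, as a careful person would: the job done as asked, in the order asked, and still so for the second after the job is handed in, while the arm keeps its last pose, push and grip.
It also fails if it takes over 45 s, if anything falls off the work surface, if the arm or the gripper's body presses on something with over 40 N, if the wrist force passes 120 N, or if a joint passes its speed limit or range.

## Working session

There is one attempt and no reset: what is moved stays moved. The work goes in short steps, Python scripts to look and compute and a tool call to move; the robot and the scene stay as the last step left them, time stands still between calls to the robot, and variables do not carry over. Pictures are saved under pics/ and viewed, about 8 in all and at most 12, crops included, and the job is handed in when it is done.

Besides the shell and the picture viewer there is one more tool, called after "Request:" as a command line: name --argument value ..., lists and objects as JSON in quotes. carry_out: Moves the arm, as the interface text tells. Its arguments: {"type":"object","properties":{"linear":{"type":"array","items":{"type":"array","items":{"type":"number"}}},"twist":{"type":"array","items":{"type":"array","items":{"type":"number"}}},"hand":{"type":"number"}},"required":["linear","twist"]}

```bash
mkdir -p pics; cat > h.py <<'E'
import numpy as np, cv2
from rig import get_obs, vision, workorder
def cam(n,save=None):
    c=vision.camera(n)
    if save: cv2.imwrite('pics/'+save,c['img'][:,:,::-1])
    return c
def ray(c,u,v):
    R=cv2.Rodrigues(np.array(c['rvec'],float))[0]; t=np.array(c['tvec'],float).ravel()
    d=R.T@np.linalg.inv(c['intrinsics'])@np.array([u,v,1.]); return -R.T@t,d/np.linalg.norm(d)
def onz(c,u,v,z):
    o,d=ray(c,u,v); return o+d*(z-o[2])/d[2]
def proj(c,P):
    return cv2.projectPoints(np.array(P,float).reshape(-1,1,3),np.array(c['rvec'],float),np.array(c['tvec'],float),np.array(c['intrinsics'],float),None)[0].reshape(-1,2)
E
python3 - <<'E'
from h import *
import pickle
a=cam('top');b=cam('side')
pickle.dump((a,b),open('s.pkl','wb'))
for c in(a,b): print(ray(c,320,200),c['intrinsics'][0])
cv2.imwrite('pics/a.png',cv2.resize(a['img'][:,:,::-1],(800,500)));cv2.imwrite('pics/b.png',cv2.resize(b['img'][:,:,::-1],(800,500)))
o=get_obs();print(o)
E
```

```text
(array([0.38450284, 0.02778343, 1.31170385]), array([ 0.14094898,  0.01176608, -0.98994694])) [423.97932838   0.         320.96312848]
(array([0.17375886, 0.64262779, 1.04443591]), array([ 0.34622614, -0.52713942, -0.77604864])) [396.68694561   0.         320.28240139]
{'clock': 0.1, 'joints': array([-9.42264340e-01,  4.07591956e-02,  8.39001862e-02, -4.07736587e-04,
       -1.61547387e+00, -3.33679267e-01]), 'qd': array([ 0.0012428 ,  0.00040255,  0.0025654 ,  0.00073048, -0.00021427,
        0.00125305]), 'joint_torque': array([-4.30354587e-03, -3.69345474e+01,  3.48280764e+01,  6.95172831e+00,
       -4.55795540e-03, -2.23498182e-05]), 'eef_pos': array([ 0.174335  , -0.57381117,  0.23036882]), 'tool_rot': array([1.64532494, 1.5692067 , 1.94019556]), 'ft_force': array([-0.43391079,  0.28139981, -0.45026379]), 'torque': array([0.01466102, 0.01086299, 0.04376593]), 'grip_width': 1.001044813330409}
```

View pics/a.png

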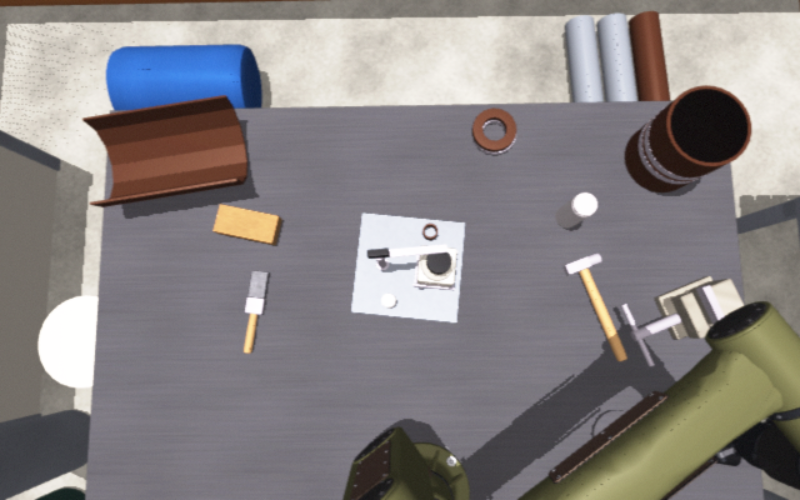

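View pics/b.png

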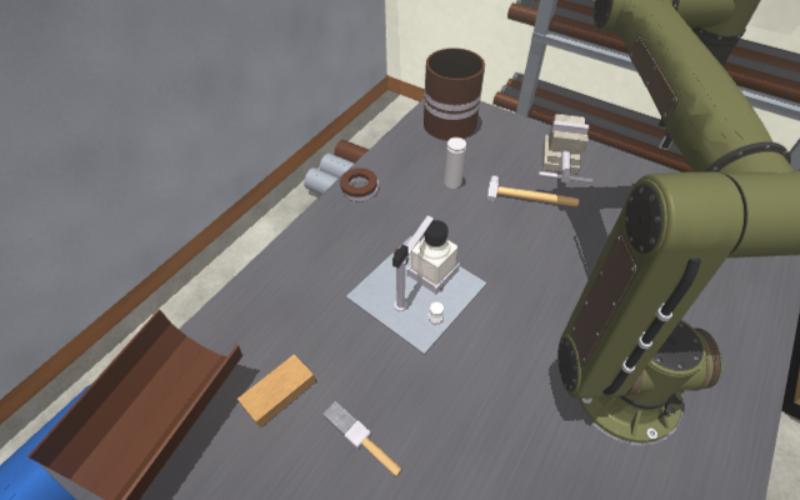

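The top view shows the caddy with corners near (362,213), (465,222), (457,322) and (352,312). The knob bar is at about (378,253), the cap at (438,262), the jar at (389,300) and the pipe piece at (430,231). The side view agrees, with the arm over the cap. Next I measure these.

```bash
python3 - <<'E'
from h import *
import pickle
a,b=pickle.load(open('s.pkl','rb'))
cr=np.array([[362,213],[465,222],[457,322],[352,312]])*.8
P=np.array([onz(a,u,v,.008) for u,v in cr]);print(P.round(3)); 
print('sides',[np.linalg.norm(P[i]-P[i-1]).round(3) for i in range(4)])
# refine with mask of plate+all on it
im=a['img'].astype(int)
roi=np.zeros(im.shape[:2],np.uint8);roi[165:265,275:380]=1
light=((im.min(2)>140)&(roi>0)).astype(np.uint8)
cs,_=cv2.findContours(light,0,2);k=max(cs,key=cv2.contourArea)
r=cv2.minAreaRect(k);print('rect',r)
bx=cv2.boxPoints(r);Q=np.array([onz(a,u,v,.008) for u,v in bx]);print(Q.round(4),Q.mean(0).round(4),[np.linalg.norm(Q[i]-Q[i-1]).round(3) for i in range(4)])
# y axis of caddy ~ bottle(-y)->post(+y)
d=[(Q[i]-Q[i-1])[:2] for i in range(4)]
d=max(d,key=lambda v:v[1]);ang=np.arctan2(d[1],d[0])
print('side dir deg',np.degrees(ang)-90)
yv=d/np.linalg.norm(d);c=Q.mean(0)[:2]
print('pred bottle',c-.065*yv,'post',c+.065*yv)
dk=((im.max(2)<60)&(roi>0)).astype(np.uint8)
for k in cv2.findContours(dk,0,2)[0]:
    if cv2.contourArea(k)>15:
        rr=cv2.minAreaRect(k);print(rr,'z.219',onz(a,*rr[0],.219).round(4),'z.183',onz(a,*rr[0],.183).round(4))
        if rr[0][0]<320:
            B=[onz(a,u,v,.219)[:2].round(4).tolist() for u,v in cv2.boxPoints(rr)];print(B)
for u,v in [(430,231),(389,300)]: print(onz(a,u*.8,v*.8,.03).round(3))
cv2.imwrite('pics/c.png',cv2.resize(a['img'][160:270,270:390,::-1],None,fx=5,fy=5,interpolation=2))
E
```

```text
[[ 0.665  0.137  0.008]
 [ 0.638 -0.12   0.008]
 [ 0.391 -0.093  0.008]
 [ 0.419  0.163  0.008]]
sides [np.float64(0.248), np.float64(0.259), np.float64(0.249), np.float64(0.258)]
rect ((326.6976318359375, 213.66302490234375), (85.5760269165039, 81.45458221435547), 5.8263421058654785)
[[ 0.4179  0.1678  0.008 ]
 [ 0.6706  0.1416  0.008 ]
 [ 0.6386 -0.1245  0.008 ]
 [ 0.388  -0.0918  0.008 ]] [0.5288 0.0233 0.008 ] [np.float64(0.261), np.float64(0.254), np.float64(0.268), np.float64(0.253)]
side dir deg -6.585131602029179
pred bottle [ 0.52130948 -0.04128004] post [0.5362178  0.08786229]
[ 0.613 -0.031  0.03 ]
[0.446 0.071 0.03 ]
```

View pics/c.png

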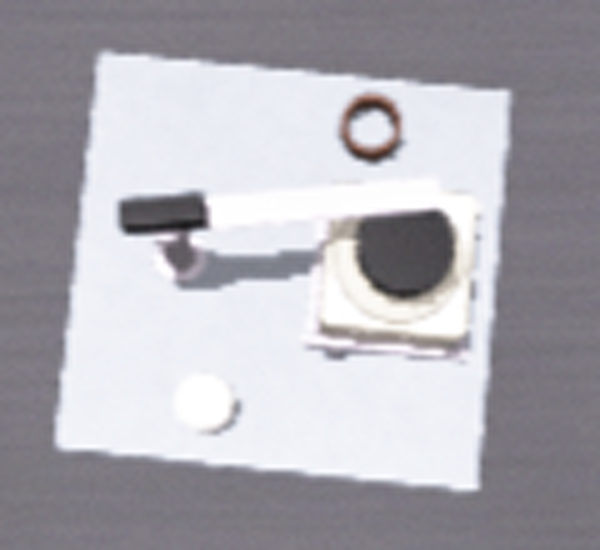

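The close-up shows the knob bar centred at about crop (162,213) and the arm turned about 11° counter-clockwise from centre. The cap centre is at about (405,250). I'll refine both and plan the approach.

```bash
cat >> h.py <<'E'
from scipy.spatial.transform import Rotation as Ro
def plan(pos,jawyaw,o=None):
    """shift & rotvec in tool frame to reach pos, tool down, tool y at world yaw jawyaw (deg)"""
    o=o or get_obs(); R=Ro.from_euler('xyz',o['tool_rot']).as_matrix()
    y=np.radians(jawyaw); Y=np.array([np.cos(y),np.sin(y),0]);X=np.array([0,0,-1.])
    T=np.c_[X,Y,np.cross(X,Y)]
    rv=Ro.from_matrix(R.T@T).as_rotvec()
    print('pos',o['eef_pos'].round(4),'jaw yaw',np.degrees(np.arctan2(R[1,1],R[0,1])).round(2),'q',o['joints'].round(3),'t',o['clock'],'f',o['ft_force'].round(2),'w',round(o['grip_width'],3))
    print('shift',(R.T@(np.array(pos)-o['eef_pos'])).round(4),'rv',rv.round(4))
E
python3 - <<'E'
from h import *
import pickle
a,b=pickle.load(open('s.pkl','rb'))
im=a['img'].astype(int);print(im[203,300],im[210,351])
m=np.zeros(im.shape[:2],np.uint8);m[165:265,275:380]=1
dk=((im.max(2)<85)&(m>0)).astype(np.uint8)
for k in cv2.findContours(dk,0,2)[0]:
    if cv2.contourArea(k)>15:
        rr=cv2.minAreaRect(k);print(rr,'z.219',onz(a,*rr[0],.215).round(4),'z.183',onz(a,*rr[0],.178).round(4))
        B=np.array([onz(a,u,v,.219)[:2] for u,v in cv2.boxPoints(rr)]);print(B.round(4).tolist())
plan([.53,.087,.34],5)
E
```

```text
[88 86 90] [80 75 77]
((350.5, 211.0), (16.0, 17.0), 90.0) z.219 [ 0.5105 -0.0381  0.215 ] z.183 [ 0.5148 -0.0404  0.178 ]
[[0.5313, -0.0163], [0.5306, -0.0604], [0.4889, -0.0594], [0.4896, -0.0155]]
((302.5, 202.5), (5.0, 15.0), 90.0) z.219 [0.5348 0.0866 0.215 ] z.183 [0.5398 0.0886 0.178 ]
[[0.5411, 0.1059], [0.5405, 0.0668], [0.5274, 0.0669], [0.528, 0.106]]
pos [ 0.1743 -0.5738  0.2304] jaw yaw 106.89 q [-0.942  0.041  0.084 -0.    -1.615 -0.334] t 0.1 f [-0.43  0.28 -0.45] w 1.001
shift [-0.1089  0.5291  0.5323] rv [ 1.7784e+00 -1.5000e-03 -1.0000e-03]
```

Request:
carry_out --linear '[[-0.05,0.0,0.0],[-0.109,0.04,0.04],[-0.109,0.08,0.08],[-0.109,0.12,0.12],[-0.109,0.16,0.163],[-0.109,0.2,0.204],[-0.109,0.24,0.244],[-0.109,0.28,0.285],[-0.109,0.32,0.326],[-0.109,0.36,0.367],[-0.109,0.4,0.407],[-0.109,0.44,0.448],[-0.109,0.48,0.489],[-0.109,0.51,0.52],[-0.109,0.527,0.537],[-0.109,0.527,0.537],[-0.109,0.527,0.537],[-0.109,0.527,0.537]]' --twist '[[0,0,0],[-0.12,0,0],[-0.24,0,0],[-0.36,0,0],[-0.48,0,0],[-0.6,0,0],[-0.72,0,0],[-0.84,0,0],[-0.96,0,0],[-1.08,0,0],[-1.2,0,0],[-1.3,0,0],[-1.363,0,0],[-1.363,0,0],[-1.363,0,0],[-1.363,0,0],[-1.363,0,0],[-1.363,0,0]]' --hand 100

```text
clock: 2.35
eef_pos: [0.5348, 0.0852, 0.341]
tool_rot: [-1.194, 1.57, 0.463]
ft_force: [0.7, -0.2, -0.1]
grip_width: 1.005
```

```bash
python3 - <<'E'
from h import *
import pickle
c=cam('wrist','w1.png');pickle.dump(c,open('w1.pkl','wb'))
plan([.535,.087,.186],185)
print(ray(c,320,200), proj(c,[[.535,.087,.219],[.521,-.041,.183]]))
E
```

```text
pos [0.5348 0.0853 0.341 ] jaw yaw -175.08 q [ 0.529 -0.076  0.172  0.    -1.817 -0.444] t 2.4 f [ 0.41 -0.19  0.28] w 1.002
shift [ 0.155  -0.0002  0.0016] rv [-0.0014  0.0005  0.0011]
(array([0.54056612, 0.01093898, 0.48390419]), array([-0.02831215,  0.27542207, -0.9609064 ])) [[317.33376302 199.93137033]
 [347.17009538  42.56327374]]
```

View pics/w1.png

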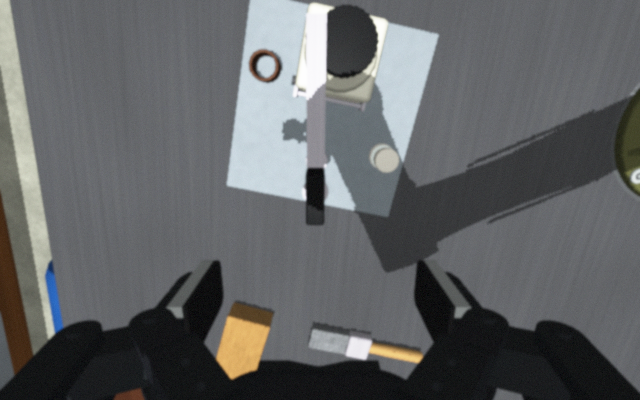

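The wrist view shows the knob bar at about (315,196), upright in the image, within a few pixels of the prediction. The cap is at about (350,40), with the arm across its left part.

```bash
python3 - <<'E'
from h import *
import pickle
c=pickle.load(open('w1.pkl','rb'));im=c['img'].astype(int)
for (r0,r1,c0,c1,zs) in [(150,240,290,345,(.219,)),(0,85,322,395,(.183,))]:
    m=np.zeros(im.shape[:2],np.uint8);m[r0:r1,c0:c1]=(im[r0:r1,c0:c1].max(2)<60)
    k=max(cv2.findContours(m,0,2)[0],key=cv2.contourArea)
    rr=cv2.minAreaRect(k);e=cv2.minEnclosingCircle(k);print(rr,e)
    print('bbox',cv2.boundingRect(k))
    for z in zs:
        B=np.array([onz(c,u,v,z) for u,v in cv2.boxPoints(rr)]);print(B.round(4).tolist(),B.mean(0).round(4),onz(c,*e[0],z).round(4))
plan([.535,.087,.186],185)
E
```

```text
((314.5, 196.0), (56.0, 17.0), 90.0) ((315.0, 196.0), 28.443023681640625)
bbox (306, 168, 18, 57)
[[0.5465, 0.0607, 0.219], [0.5327, 0.0596, 0.219], [0.5283, 0.108, 0.219], [0.5429, 0.1093, 0.219]] [0.5376 0.0844 0.219 ] [0.5372 0.0838 0.219 ]
((352.0, 41.5), (71.0, 48.0), 90.0) ((346.80694580078125, 41.588829040527344), 36.0595703125)
bbox (328, 6, 49, 72)
[[0.5395, -0.0665, 0.183], [0.5007, -0.0698, 0.183], [0.4934, -0.0164, 0.183], [0.5344, -0.0129, 0.183]] [ 0.517  -0.0414  0.183 ] [ 0.5214 -0.0417  0.183 ]
pos [0.5348 0.0853 0.341 ] jaw yaw -175.08 q [ 0.529 -0.076  0.172  0.    -1.817 -0.444] t 2.4 f [ 0.41 -0.19  0.28] w 1.002
shift [ 0.155  -0.0002  0.0016] rv [-0.0014  0.0005  0.0011]
```

Request:
carry_out --linear '[[0.04,-0.002,0.001],[0.08,-0.002,0.001],[0.115,-0.002,0.001],[0.14,-0.002,0.001],[0.153,-0.002,0.001],[0.153,-0.002,0.001],[0.153,-0.002,0.001]]' --twist '[[0,0,0],[0,0,0],[0,0,0],[0,0,0],[0,0,0],[0,0,0],[0,0,0]]' --hand 50

```text
clock: 3.28
eef_pos: [0.5375, 0.0873, 0.1889]
tool_rot: [-1.347, 1.569, 0.311]
ft_force: [-0.4, 0.0, -0.3]
grip_width: 0.5
```

Request:
carry_out --linear '[[0,0,0],[0,0,0],[0,0,0],[0,0,0],[0,0,0],[0,0,0],[0,0,0],[0,0,0]]' --twist '[[0,0,0],[0,0,0],[0,0,0],[0,0,0],[0,0,0],[0,0,0],[0,0,0],[0,0,0]]' --hand 0

```text
clock: 4.28
eef_pos: [0.5379, 0.0875, 0.1889]
tool_rot: [-1.412, 1.567, 0.246]
ft_force: [2.5, -0.4, 6.0]
grip_width: 0.225
```

```bash
python3 - <<'E'
from h import *
plan([.537,.086,.188],185);print(get_obs()['torque'])
E
```

```text
pos [0.5379 0.0875 0.1889] jaw yaw -175.01 q [ 5.310e-01 -1.110e-01 -1.390e-01  1.000e-03 -1.539e+00 -4.440e-01] t 4.275 f [ 2.48 -0.4   6.02] w 0.225
shift [ 0.0009  0.001  -0.0015] rv [-0.0002  0.0005  0.0033]
[ 0.27809842 -0.83235221 -0.04401078]
```

Request:
carry_out --linear '[[0,0,0],[-0.003,0,0],[-0.006,0,0],[-0.006,0,0]]' --twist '[[0,0,0],[0,0,0],[0,0,0],[0,0,0]]' --hand 45

```text
clock: 4.78
eef_pos: [0.537, 0.0874, 0.1935]
tool_rot: [-0.399, 1.571, 1.259]
ft_force: [-0.6, 0.2, -0.2]
grip_width: 0.453
```

Request:
carry_out --linear '[[0,0,0],[0,0,0],[0,0,0],[0,0,0],[0,0,0],[0,0,0],[0,0,0]]' --twist '[[0,0,0],[0,0,0],[0,0,0],[0,0,0],[0,0,0],[0,0,0],[0,0,0]]' --hand 0

```text
clock: 5.65
eef_pos: [0.5378, 0.0876, 0.1934]
tool_rot: [-1.388, 1.569, 0.27]
ft_force: [4.9, -0.6, -0.0]
grip_width: 0.17
```

Request:
carry_out --linear '[[0,0,0],[0,0,0],[0,0,0],[0,0,0],[0,0,0],[0,0,0],[0,0,0],[0,0,0],[0,0,0],[0,0,0],[0,0,0],[0,0,0],[0,0,0],[0,0,0]]' --twist '[[-0.1,0,0],[-0.2,0,0],[-0.3,0,0],[-0.42,0,0],[-0.54,0,0],[-0.66,0,0],[-0.78,0,0],[-0.9,0,0],[-1.02,0,0],[-1.14,0,0],[-1.24,0,0],[-1.3,0,0],[-1.3,0,0],[-1.3,0,0]]'

```text
clock: 7.4
eef_pos: [0.5384, 0.0879, 0.1935]
tool_rot: [-2.642, 1.567, 0.316]
ft_force: [8.2, 1.5, -1.8]
grip_width: 0.177
```

```bash
python3 - <<'E'
from h import *
a=cam('top')
cv2.imwrite('pics/d.png',cv2.resize(a['img'][120:290,250:410,::-1],None,fx=3.5,fy=3.5,interpolation=2))
plan([.537,.086,.195],259.5)
E
```

```text
pos [0.5384 0.0879 0.1935] jaw yaw -100.52 q [ 5.310e-01 -1.090e-01 -1.300e-01  1.000e-03 -1.547e+00  8.560e-01] t 7.45 f [ 7.66  0.79 -1.53] w 0.176
shift [-0.0015  0.0021  0.001 ] rv [-0.0003 -0.0031  0.0017]
```

View pics/d.png

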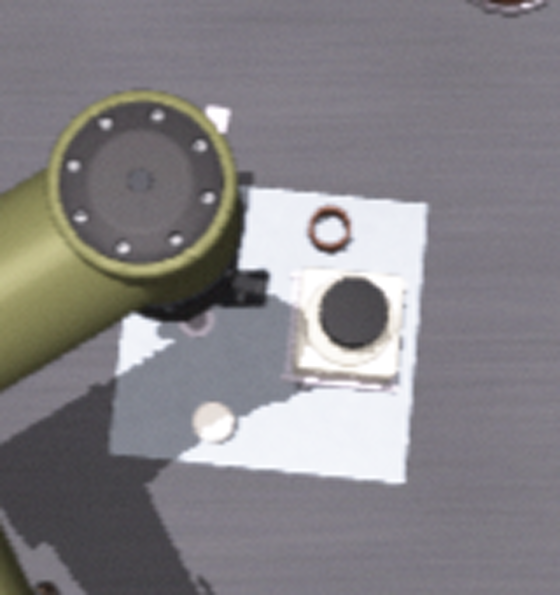

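The clamp arm has swung clear and the cap is fully visible at crop (354,313). The jar and pipe piece haven't moved. I'll release the knob, retreat and measure the cap.

Request:
carry_out --linear '[[0,0,0],[0,0,0],[0,0,0],[-0.03,0,0],[-0.07,0,0],[-0.1,0,0],[-0.1,0,0]]' --twist '[[0,0,0],[0,0,0],[0,0,0],[0,0,0],[0,0,0],[0,0,0],[0,0,0]]' --hand 60

```text
clock: 8.32
eef_pos: [0.5377, 0.0874, 0.2964]
tool_rot: [-2.598, 1.566, 0.359]
ft_force: [-0.6, 0.2, -1.4]
grip_width: 0.602
```

```bash
python3 - <<'E'
from h import *
c=cam('top');im=c['img'].astype(int)
m=np.zeros(im.shape[:2],np.uint8);m[190:232,333:370]=im[190:232,333:370].max(2)<105
k=max(cv2.findContours(m,0,2)[0],key=cv2.contourArea);e=cv2.minEnclosingCircle(k);M=cv2.moments(k)
u,v=M['m10']/M['m00'],M['m01']/M['m00']
print(e,cv2.boundingRect(k),u,v,onz(c,u,v,.180).round(4),onz(c,*e[0],.180).round(4))
w=cam('wrist','w2.png');print(proj(w,[[.522,-.042,.183]]))
plan([.522,-.042,.29],200)
E
```

```text
((350.56396484375, 209.1976776123047), 9.818634033203125) (341, 200, 20, 20) 350.5511613308223 209.23979912115504 [ 0.5193 -0.0405  0.18  ] [ 0.5194 -0.0405  0.18  ]
[[479.92827557 189.6536331 ]]
pos [0.5368 0.0875 0.2929] jaw yaw -100.53 q [ 5.310e-01 -9.300e-02  6.700e-02 -1.000e-03 -1.731e+00  8.560e-01] t 8.425 f [ 0.03 -0.11  0.03] w 0.597
shift [ 0.0029  0.13   -0.0091] rv [1.038e+00 7.000e-04 0.000e+00]
```

View pics/w2.png

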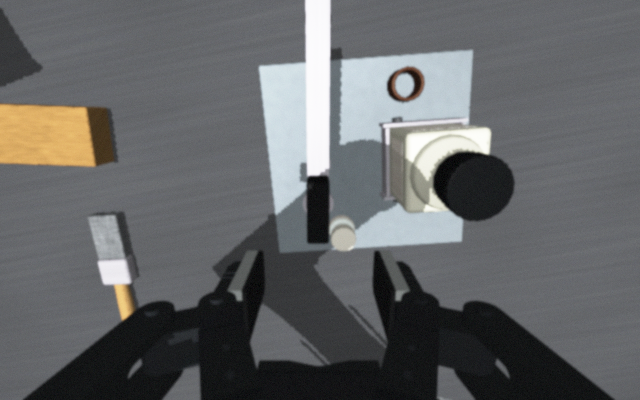

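The wrist view shows the cap centred at about (475,186) against a prediction of (480,190), so they agree within millimetres. The arm lies clear of the cap and the knob has been released. Moving over the cap now.

Request:
carry_out --linear '[[0,0.015,-0.001],[0,0.03,-0.002],[0,0.045,-0.003],[0,0.06,-0.004],[0,0.075,-0.005],[0,0.09,-0.006],[0,0.105,-0.007],[0,0.12,-0.008],[0.0,0.13,-0.008],[0.0,0.13,-0.008],[0.0,0.13,-0.008]]' --twist '[[0.1,0,0],[0.22,0,0],[0.34,0,0],[0.46,0,0],[0.58,0,0],[0.7,0,0],[0.82,0,0],[0.94,0,0],[1.038,0,0],[1.038,0,0],[1.038,0,0]]' --hand 100

```text
clock: 9.8
eef_pos: [0.521, -0.0416, 0.2926]
tool_rot: [1.205, 1.57, 3.127]
ft_force: [-0.1, 0.0, -0.8]
grip_width: 1.004
```

```bash
python3 - <<'E'
from h import *
w=cam('wrist','w3.png');print(proj(w,[[.521,-.0415,.183]]))
im=w['img'].astype(int)
plan([.521,-.0415,.150],200)
E
```

```text
[[316.96009734 202.00285964]]
pos [ 0.521  -0.0415  0.2927] jaw yaw -159.9 q [ 0.306 -0.149  0.015 -0.    -1.736  0.045] t 9.85 f [0.05 0.55 0.47] w 0.999
shift [ 1.427e-01 -1.000e-04 -0.000e+00] rv [ 0.0018  0.0004 -0.0008]
```

View pics/w3.png

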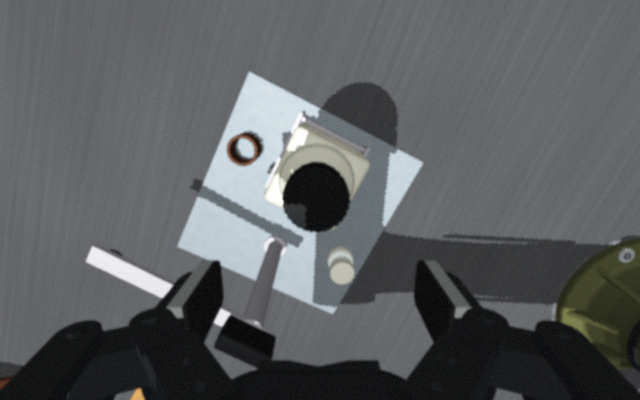

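The cap is centred at about (317,198) and predicted at (317,202), so it is aligned. Descending and gripping.

Request:
carry_out --linear '[[0.035,0,0],[0.075,0,0],[0.11,0,0],[0.132,0,0],[0.142,0,0],[0.142,0,0],[0.142,0,0]]' --twist '[[0,0,0],[0,0,0],[0,0,0],[0,0,0],[0,0,0],[0,0,0],[0,0,0]]'

```text
clock: 10.72
eef_pos: [0.5217, -0.0418, 0.1526]
tool_rot: [-1.848, 1.569, 0.072]
ft_force: [1.0, -0.3, 0.2]
grip_width: 0.998
```

Request:
carry_out --linear '[[0,0,0],[0,0,0],[0,0,0],[0,0,0],[0,0,0],[0,0,0]]' --twist '[[0,0,0],[0,0,0],[0,0,0],[0,0,0],[0,0,0],[0,0,0]]' --hand 0

```text
clock: 11.48
eef_pos: [0.5222, -0.0417, 0.1527]
tool_rot: [-1.78, 1.567, 0.14]
ft_force: [2.8, 1.0, 5.6]
grip_width: 0.612
```

```bash
python3 - <<'E'
from h import *
plan([.521,-.0415,.150],200);print(get_obs()['torque'])
E
```

```text
pos [ 0.5222 -0.0417  0.1527] jaw yaw -159.99 q [ 3.050e-01 -1.630e-01 -2.520e-01  1.000e-03 -1.478e+00  4.400e-02] t 11.475 f [2.82 0.95 5.64] w 0.612
shift [0.0027 0.0011 0.0006] rv [ 0.0003 -0.0007  0.0035]
[ 0.70842828 -1.1355452   0.02572885]
```

Request:
carry_out --linear '[[0.002,0,0],[0.004,0,0],[0.006,0,0],[0.007,0,0],[0.007,0,0],[0.007,0,0]]' --twist '[[0,0,0],[0,0,0],[0,0,0],[0,0,0],[0,0,0],[0,0,0]]'

```text
clock: 12.22
eef_pos: [0.5223, -0.0417, 0.1469]
tool_rot: [-1.845, 1.566, 0.075]
ft_force: [0.5, 3.0, 10.6]
grip_width: 0.617
```

```bash
python3 - <<'E'
from h import *
plan([.521,-.0415,.150],200);print(get_obs()['torque'])
E
```

```text
pos [ 0.5223 -0.0417  0.1469] jaw yaw -159.97 q [ 3.050e-01 -1.620e-01 -2.620e-01  1.000e-03 -1.467e+00  4.400e-02] t 12.225 f [ 0.46  2.98 10.62] w 0.617
shift [-0.0031  0.0011  0.0006] rv [ 0.0005 -0.0012  0.0043]
[ 1.05772312 -0.08482819  0.01178017]
```

Request:
carry_out --linear '[[0,0,0],[0,0,0],[0,0,0],[0,0,0],[0,0,0],[0,0,0],[0,0,0],[0,0,0],[0,0,0],[0,0,0],[0,0,0],[0,0,0],[0,0,0]]' --twist '[[-0.08,0,0],[-0.17,0,0],[-0.27,0,0],[-0.37,0,0],[-0.47,0,0],[-0.57,0,0],[-0.67,0,0],[-0.77,0,0],[-0.87,0,0],[-0.97,0,0],[-1.047,0,0],[-1.047,0,0],[-1.047,0,0]]'

```text
clock: 13.85
eef_pos: [0.5225, -0.042, 0.1468]
tool_rot: [-2.979, 1.566, -0.012]
ft_force: [2.6, 1.5, 9.4]
grip_width: 0.615
```

```bash
python3 - <<'E'
from h import *
plan([.521,-.0415,.150],260);print(get_obs()['torque'])
E
```

```text
pos [ 0.5225 -0.042   0.1468] jaw yaw -99.99 q [ 0.305 -0.162 -0.262  0.002 -1.466  1.091] t 13.85 f [2.62 1.53 9.42] w 0.615
shift [-0.0032 -0.0002  0.0016] rv [ 0.0002 -0.0049  0.0008]
[ 0.52961686 -0.83299349  0.08028674]
```

Request:
carry_out --linear '[[-0.004,0,0],[-0.009,0,0],[-0.015,0,0],[-0.022,0,0],[-0.022,0,0]]' --twist '[[0,0,0],[0,0,0],[0,0,0],[0,0,0],[0,0,0]]'

```text
clock: 14.48
eef_pos: [0.5207, -0.0421, 0.1663]
tool_rot: [0.311, 1.57, -3.006]
ft_force: [-0.2, 0.6, -0.5]
grip_width: 0.616
```

Force is back to about zero, so the cap is free. Completing the lift.

Request:
carry_out --linear '[[-0.012,0,0],[-0.027,0,0],[-0.042,0,0],[-0.057,0,0],[-0.072,0,0],[-0.08,0,0],[-0.085,0,0],[-0.085,0,0],[-0.085,0,0],[-0.085,0,0],[-0.085,0,0]]' --twist '[[0,0,0],[0,0,0],[0,0,0],[0,0,0],[0,0,0],[0,0,0],[0,0,0],[0,0,0],[0,0,0],[0,0,0],[0,0,0]]'

```text
clock: 15.85
eef_pos: [0.521, -0.0419, 0.2511]
tool_rot: [0.145, 1.57, 3.112]
ft_force: [0.2, -0.3, -0.1]
grip_width: 0.611
```

```bash
python3 - <<'E'
from h import *
a=cam('side');t=cam('top');w=cam('wrist')
i1=cv2.resize(a['img'][130:300,250:420],(400,400));i2=cv2.resize(t['img'][130:290,250:410],(400,400))
cv2.imwrite('pics/e.png',np.hstack([i1,i2])[:,:,::-1])
plan([.521,-.0415,.25],260)
E
```

```text
pos [ 0.5211 -0.0419  0.2512] jaw yaw -100.02 q [ 0.305 -0.163 -0.073 -0.    -1.661  1.091] t 16.0 f [ 1.42 -0.34 -0.87] w 0.614
shift [ 0.0012 -0.0004  0.0001] rv [-0.0003  0.0002  0.    ]
```

View pics/e.png

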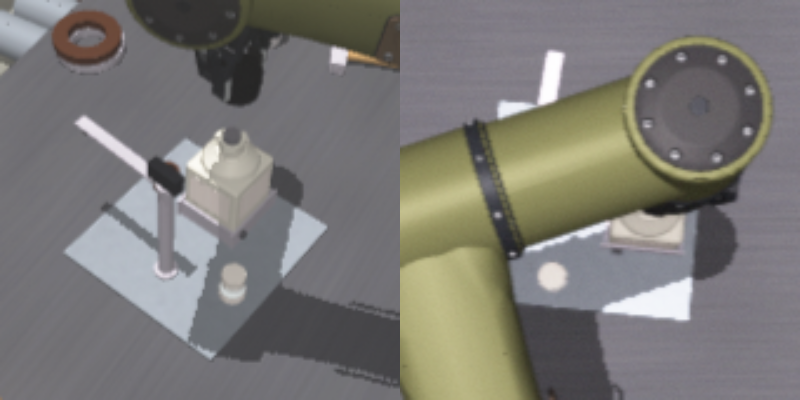

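The side view shows the open neck at about (232,135), the cap held above it at about (243,85), the clamp arm swung away and the jar in place. Handing in.

```bash
python3 -c "
from h import *
print(workorder.finish_job())"
```

```text
the job is handed in; nothing more can be done
None
```

The job is done and handed in at about 16 s on the clock, with the cap still gripped and upright above the open bottle.

- **Clamp:** I turned the knob about 75° counter-clockwise. It started about 0.19 rad off centre, so I estimate it now stands near 1.5 rad. Pictures show its arm well off the cap.
- **First knob grip:** This closed too low, with an opening of about 19 mm and 6 N on the tool. I think the fingers touched the post under the knob. I opened, rose 5 mm and gripped again at about 15 mm.
- **Cap:** I gripped it, pressed it down about 6.5 mm with about 10 N, and turned it 60° counter-clockwise. The measured moment about the vertical was only about 0.1 N m, so it did not appear to slip. I then raised it about 98 mm from its sprung-up height, or 104 mm from the pressed position.
- **Last checks:**
  - The side view shows the bare neck and the cap in the gripper.
  - The tool is vertical, the grip opening is steady at 0.61, and the force on the tool is under 2 N.
  - The jar is where it was.
  - The pipe piece, last seen in place in the approach picture just before gripping the cap, was hidden behind the arm in the final pictures, so I could not confirm it at the end. I did not check the bench items again, but the arm did not go near them.

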